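# Free the stuck clamp of the blade tray and put the blade magazine away

## Robot

A 6-joint arm with a two-finger parallel gripper is mounted at the origin on the work surface; the furniture and walls round the work are solid. World frame = base frame: x ahead of the robot, y to its left, z up, the work surface at z = 0. Lengths are in m, angles in rad, forces in N, time in s.
With the tool pointing down it reaches from about 0.425 to 0.95 m from the base axis. Payload 14.7 kg.
Tool frame: the origin (TCP) lies between the finger pads; the fingertips stand 22 mm ahead of it and the grasp point (between the pads) lies 3 mm ahead of it (manip.nose_length is the z of the fingertips in the tool frame, in m); z points along the fingers, y is the line along which they close (so a half turn about z gives the same grasp; the last joint's range is limited). The gripper opens to 85 mm and grips with 20 to 120 N. Pads are 22 mm wide; open, the fingers measure 114 mm over their backs; the gripper's body (76 mm by 85 mm) begins 54 mm behind the grasp point. The pads swing forward as they close: fully open they stand 13 mm farther back than shut.
Start: joints at [1.097, 0.48, 1.596, -0, 1.065, -0.047], TCP at [0.269, 0.592, 0.253] pointing down, gripper open.
Joint ranges: [-2.75, 2.75], [-0.82, 2.05], [0.23, 2.67], [-1.56, 4.7], [0.09, 2.69], [-2.92, 2.92]. Speed limits (rad/s): [1.89, 1.89, 2.39, 3.01, 3.01, 3.01].

## Interface

Orientations are given as a rotation vector (axis times angle).
In Python, from station import manip gives the robot as it stands.
- The arm moves only by the shell command python3 -m creep 'ROWS' [FORCE]. ROWS is JSON, a list that holds one entry, the list of rows, each a list of 5 numbers: the opening, from 0 (shut) to 1 (fully open), then the shift along the tool's x, y, z in m, then the turn about the tool's z in rad. A call has exactly 10 rows; each row shifts and turns the commanded pose from where the row before left it, along the tool's axes as they then stand; what a row does not reach is not made up. A row lasts 1/8 s, in which the tool goes at most 62.5 mm and 10.7 degrees, less where a joint would pass 70% of its speed; a pose out of reach is approached as far as the arm can. A call is refused whole if a number of a shift passes 0.0625 or a number of a turn 0.188, either way. A call with a gripper value outside its range is refused whole. The fingers move at their own pace and stop on an object; FORCE is the grip in N (left out, the last holds). Time passes only in rows, so rows that do not move let the fingers close, or fill a call up. It gives the time, the measured TCP pose, the force, the opening and the grip force at its end, in the units of the state.
- manip.read_state(): the state, without advancing time (a new reading comes with each control period).
- manip.read_camera(name): name is "scene" or "top" or "wrist"; returns a dict with "color" (400x640x3 uint8, red, green, blue), "K" (3x3 intrinsics, pixels), "R" (3x3) and "t" (3): a world point X has camera coordinates R X + t; the wrist camera has in their place "T_tool_cam" (4x4, takes a point from camera to tool coordinates, whose origin is the TCP and whose axes are the flange's). Camera axes: x right, y down, z forward; pixel columns grow to the right and rows downward; lengths in m; the calibration is good to about 2 mm. A picture is of the moment at which its call begins: read the wrist's pose just before it. There is no depth.
- manip.close_job(): hands the job in; it is judged then, once.
The state is a dict: "time": time; "joint_pos": joint angles; "dq": joint speeds; "joint_torque": joint torques, N m; "ee_pos": TCP position; "tool_rot": TCP orientation; "wrist_force": force on the tool from outside, world axes, zero at the start; "torque": the same for the moment, N m; "finger_gap": finger opening in m; "finger_force": force on a finger pad.
Only numpy, scipy, OpenCV 4.12 (cv2) and the standard library are available. Lean on these libraries where they do the work, as an engineer would, in place of code of your own. Each camera call takes 0.05 s, during which the arm holds its last target. There are 200 camera calls.

## Task

Put the blue blade magazine away in the blade tray. The red clamp handle has seized: give it a short firm push counter-clockwise (seen from above) to break it loose, swing it on round to its stop, push the yellow cover fully open by its rib, then lay the magazine flat in the recess and let go. Leave the clamp and the cover open, and do not knock over or shove away the white pot, the beaker or the jar.

Things in the scene. Friction and masses are not known exactly. Their poses are not given: they have to be found in the camera images.
- blade_tray: grey blade tray fixed to the worktop, plate 148 x 270 x 8 mm (x -74 to 74, y -150 to 120 mm). Origin: underside, below the recess centre; z up. All 'tray' coordinates use this frame. Two cover rails along y at x = -74..-60 and 60..74, y -30 to 120, tops at z 34. Steel clamp hub housing, 62 mm diameter, top z 30, at x 0, y -85, with a barrel to x 62 on its +x side (z 9 to 27).
- recess (a point): centre of the recess floor (tray z 8 mm). Recess inside 116 mm along tray x, 33 mm along tray y; walls 4 mm thick, tops at tray z 22. The long walls are open for x -30 to 30 so that fingers can straddle the magazine down to the plate. Clear beside it from tray y -50 to the opened cover at y 51.
- clamp (a joint): turn of the red clamp handle about its upright hub, rad: 0 = clamped (seized), grows counter-clockwise seen from above, stop at 1.1 = open. Seized: resistance rises to about 1 N m (17 N at 60 mm from the hub) near 0.2 rad, gives way by 0.3; then it turns freely (under 0.15 N m) and stays where left. Its steel nose holds the cover shut until about 0.3 rad.
- clamp_hub (a point): point on the clamp's axis, 40 mm above the worktop, at mid-height of the handle's arm. A black disc of 46 mm diameter is round it. With the clamp at 1.1 the steel nose ends over tray x -66, y -35, up to 52 mm high.
- clamp_end (a point): centre of the upright red knob on the handle's end, 85 mm from the hub axis; moves with the handle. Knob 20 mm diameter, z 30 to 54 mm. The arm from hub to knob is a bar 14 mm wide, z 32 to 48. Hub to end points 121.5 degrees clockwise from tray +x at clamp 0, 58.5 degrees at 1.1. Free space of 22 mm between arm and plate.
- cover (a joint): travel of the yellow cover along tray +y, m: 0 = shut over the recess, 0.075 = fully open. Takes about 1 N and stays where left. It cannot move while the clamp's nose holds it.
- rib (a point): middle of the top edge of the upright rib on the yellow cover; moves with it. Rib 90 mm long along tray x, 6 mm thick, 26 mm high, top z 55; at tray y 18 when shut. Cover plate 124 (x) x 48 (y) x 4 mm, top z 29. A steel lug stands on it at tray y -24 to -15, x -5 to 29, top z 42, when shut.
- magazine: flat blue blade magazine, 22 mm wide (its x), 106 mm long (its y), 14 mm high (12 at the sides), about 60 g, lying flat on the worktop. Origin: centre of its underside. Either way round is right in the recess. A tiled wall rises at the back edge of the worktop, 0.60 m ahead of the robot's axis: keep the wrist clear of it.
- white_pot: white specimen pot with lid, 55 mm diameter, 70 mm high, bystander. Origin: centre of its underside.
- beaker: white plastic beaker, 57 mm diameter, 69 mm high, bystander. Origin: centre of its underside.
- jar: staining jar with black lid, 62 mm wide, 92 mm high, bystander. Origin: centre of its underside.

How it is judged:
By the outcome, as a careful person would: the job done as asked, in the order asked, and still so for the second after the job is handed in, with the robot touching nothing.
It also fails if it takes over 54 s, if anything falls off the work surface, if the arm or the gripper's body presses on something with over 40 N, if the wrist force passes 120 N, or if a joint passes its speed limit or range.

## Working session

There is one attempt and no reset: what is moved stays moved. The work goes in short steps, Python scripts to look and compute and a shell command to move; the robot and the scene stay as the last step left them, time stands still between calls to the robot, and variables do not carry over. Pictures are saved under pics/ and viewed, at most 10 in all, crops included, and the job is handed in when it is done.

```bash
ls; mkdir -p pics
python3 - <<'E'
from station import manip
import cv2,numpy as np
s=manip.read_state();print(s)
print(manip.nose_length)
for n in("scene","top"):
    c=manip.read_camera(n);cv2.imwrite(f"pics/{n}0.png",c["color"][:,:,::-1]);print(n,c["K"].tolist(),c["R"].tolist(),c["t"])
    np.savez(f"{n}0.npz",**{k:c[k] for k in("color","K","R","t")})
E
```

```text
pics
{'time': 0.0, 'joint_pos': array([ 1.09741091e+00,  4.80836908e-01,  1.59690341e+00, -1.71097923e-05,
        1.06507821e+00, -4.65832309e-02]), 'dq': array([-1.27026983e-03,  6.64086462e-06, -1.66690500e-04,  6.39286808e-04,
        2.41787688e-03, -3.33400227e-04]), 'joint_torque': array([ 1.94853361e-03, -9.50659060e+01, -4.30179155e+01,  2.10943963e-04,
        1.23183802e-02, -2.76454819e-05]), 'ee_pos': array([0.26886951, 0.59134787, 0.25265807]), 'tool_rot': array([-6.65265869e-01, -3.07003798e+00,  1.86674469e-03]), 'wrist_force': array([-0.42534495, -1.11309368,  0.42287839]), 'torque': array([0.0006824 , 0.04499642, 0.00570235]), 'finger_force': 0.0, 'finger_gap': 0.08572333797533178}
0.022
scene [[398.93688522484365, 0.0, 324.7054574428939], [0.0, 398.93688522484365, 197.30065212177485], [0.0, 0.0, 1.0]] [[-0.6846533515033854, -0.7286238504655896, 0.018896370230286456], [-0.5528356984373103, 0.5022288959139655, -0.6649352048450818], [0.4749973461068107, -0.46569670456396556, -0.746661972079568]] [0.23832205 0.30844687 0.68201979]
top [[436.5306716043643, 0.0, 318.96011176313675], [0.0, 436.5306716043643, 206.31540599280055], [0.0, 0.0, 1.0]] [[0.017050847154905763, -0.9998256067857735, 0.007617389760265927], [-0.9936742556251702, -0.01779072685669309, -0.11088265755146011], [0.11099883926899361, -0.005678560853799328, -0.9938043125422458]] [-0.07610633  0.39643007  1.1127032 ]
```

View pics/scene0.png

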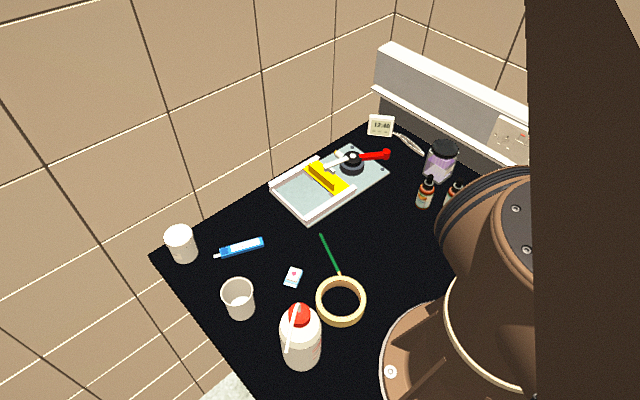

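View pics/top0.png

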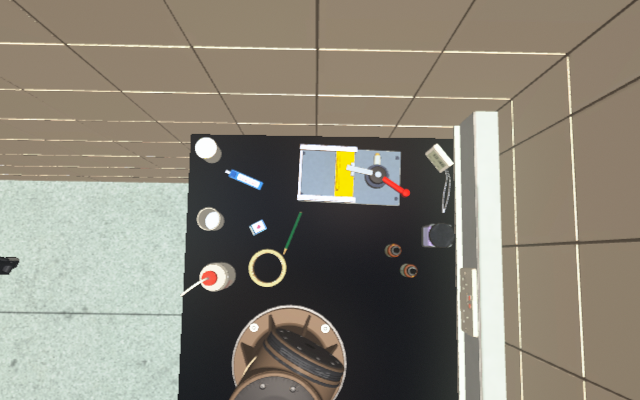

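The top view shows the tray at (350,175) px with its +y to image left. The red handle runs from the hub (377,176) to the knob (405,192), the yellow cover is at (345,174) and the blue magazine at (245,180). The pot is at (207,148), the beaker at (209,219) and the jar at (438,235). The scene view shows the same layout.

```bash
cat > h.py <<'E'
import numpy as np,cv2
def load(n): return dict(np.load(n+".npz"))
def ray(c,uv,z):
    d=c["R"].T@np.linalg.inv(c["K"])@np.array([uv[0],uv[1],1.]);o=-c["R"].T@c["t"]
    return o+d*(z-o[2])/d[2]
def proj(c,X):
    p=c["K"]@(c["R"]@np.array(X)+c["t"]);return p[:2]/p[2]
def mask(img,col):
    h=cv2.cvtColor(img,cv2.COLOR_RGB2HSV);H,S,V=cv2.split(h)
    r={"blue":(H>95)&(H<120)&(S>150)&(V>90),"yellow":(H>22)&(H<33)&(S>150)&(V>100),"red":((H<5)|(H>174))&(S>180)&(V>90)}[col]
    return r.astype(np.uint8)
def blobs(m,amin=20):
    n,l,st,ce=cv2.connectedComponentsWithStats(m)
    return [(st[i].tolist(),ce[i],l==i) for i in range(1,n) if st[i,4]>=amin]
E
python3 - <<'E'
from h import *
zz={"blue":.012,"yellow":.029,"red":.048}
for n in("top0","scene0"):
    c=load(n)
    for k in zz:
        for st,ce,l in blobs(mask(c["color"],k)):
            pts=np.argwhere(l)[:,::-1].astype(np.float32);r=cv2.minAreaRect(pts);b=cv2.boxPoints(r)
            print(n,k,st,ce.round(1),ray(c,ce,zz[k])[:2].round(4),[ray(c,p,zz[k])[:2].round(3).tolist() for p in b])
c=load("top0")
for nm,p,z in [("plateTR",(401.5,150.5),.008),("plateBR",(401,205),.008),("plateBL",(298.5,203),.008),("railTL",(300,145),.034),("railTR",(357.5,145.5),.034),("hub",(377,176),.05),("pot",(207,145),.07),("beaker",(209,218),.069),("jar",(441,235),.092)]: print(nm,ray(c,p,z).round(3))
a=cv2.resize(c["color"][130:215,220:420],None,fx=4,fy=4,interpolation=2);cv2.imwrite("pics/topc.png",a[:,:,::-1])
E
```

```text
top0 blue [229, 170, 9, 10, 53] [233.3 174.1] [0.4804 0.1585] [[0.475, 0.172], [0.494, 0.165], [0.487, 0.144], [0.467, 0.151]]
top0 blue [257, 182, 6, 8, 20] [260.1 185.4] [0.4515 0.0868] [[0.444, 0.095], [0.462, 0.085], [0.459, 0.079], [0.441, 0.089]]
top0 yellow [335, 151, 20, 45, 712] [343.6 173.9] [ 0.4831 -0.1318] [[0.427, -0.109], [0.545, -0.112], [0.543, -0.159], [0.426, -0.154]]
top0 red [383, 177, 27, 20, 159] [396.8 187.1] [ 0.4479 -0.2672] [[0.459, -0.225], [0.475, -0.234], [0.438, -0.303], [0.422, -0.294]]
top0 red [204, 272, 12, 12, 55] [211.7 276.4] [0.2143 0.1952] [[0.222, 0.215], [0.235, 0.2], [0.209, 0.178], [0.197, 0.193]]
scene0 blue [219, 236, 45, 23, 243] [237.2 250. ] [0.4692 0.137 ] [[0.501, 0.163], [0.466, 0.077], [0.439, 0.089], [0.474, 0.173]]
scene0 yellow [303, 160, 46, 36, 502] [327.1 177.5] [ 0.4853 -0.1361] [[0.547, -0.112], [0.565, -0.163], [0.433, -0.156], [0.421, -0.109]]
scene0 red [358, 148, 33, 13, 252] [376.  154.7] [ 0.4481 -0.2662] [[0.493, -0.248], [0.442, -0.312], [0.415, -0.281], [0.464, -0.219]]
scene0 red [294, 317, 16, 10, 55] [301.9 323.5] [0.2441 0.1532] [[0.255, 0.164], [0.245, 0.136], [0.234, 0.14], [0.244, 0.168]]
plateTR [ 0.553 -0.287  0.008]
plateBR [ 0.407 -0.286  0.008]
plateBL [ 0.407 -0.015  0.008]
railTL [ 0.557 -0.017  0.034]
railTR [ 0.558 -0.167  0.034]
hub [ 0.475 -0.216  0.05 ]
pot [0.543 0.216 0.07 ]
beaker [0.358 0.203 0.069]
jar [ 0.325 -0.366  0.092]
```

View pics/topc.png

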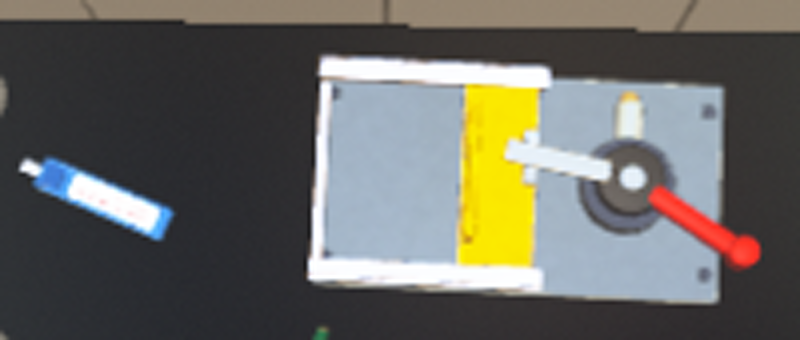

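The crop shows the hub at about (632,175), the knob at (743,250), the rail corners at (320,57) and (550,70), and the plate corners at (723,87) and (718,300). The magazine runs from its white tip (22,162) to (172,228). I'll fit the tray pose from these points and start moving towards the magazine.

```bash
python3 - <<'E'
from h import *
from scipy.optimize import least_squares
c=load("top0")
P=[((74,120,34),(320,57)),((74,-30,34),(550,70)),((74,-150,8),(723,87)),((-74,-150,0),(718,300)),((0,-85,50),(632,174)),((-44.4,-157.5,54),(743,250)),((-74,120,8),(310,281))]
X=np.array([p[0] for p in P])/1e3;uv=np.array([p[1] for p in P])/4+[220,130]
def w(q,X): 
    a=q[2];return np.c_[X[:,0]*np.cos(a)-X[:,1]*np.sin(a)+q[0],X[:,0]*np.sin(a)+X[:,1]*np.cos(a)+q[1],X[:,2]]
f=lambda q:(np.array([proj(c,x) for x in w(q,X)])-uv).ravel()
r=least_squares(f,[.48,-.13,0],loss="soft_l1");print(r.x,np.degrees(r.x[2]),r.fun.reshape(-1,2).round(1).tolist())
for p in [(22,161),(172,228)]: print(ray(c,np.array(p)/4+[220,130],.01))
E
python3 -m creep '[[[0,-0.043,-0.034,0,0],[0,-0.043,-0.034,0,0],[0,-0.043,-0.034,0,0],[0,-0.043,-0.034,0,0],[0,-0.043,-0.034,0,0],[0,-0.043,-0.034,0,0],[0,-0.043,-0.034,0,0],[0,-0.043,-0.034,0,0],[0,0,0,0,0],[0,0,0,0,0]]]'
python3 - <<'E'
from station import manip
import cv2,numpy as np
s=manip.read_state();c=manip.read_camera("wrist")
cv2.imwrite("pics/w1.png",c["color"][:,:,::-1]);np.savez("w1.npz",color=c["color"],K=c["K"],T=c["T_tool_cam"],p=s["ee_pos"],r=s["tool_rot"])
print(s["ee_pos"],s["tool_rot"],s["finger_gap"],c["T_tool_cam"])
E
```

```text
[ 0.48270154 -0.13418313 -0.02918272] -1.6720467681503532 [[-0.1, -0.5], [-0.3, -1.1], [0.3, -0.8], [-0.4, 1.2], [0.2, 0.6], [0.6, -0.1], [-0.1, 0.8]]
[0.49074941 0.17991186 0.01      ]
[0.44771627 0.07929717 0.01      ]
time: 1.35
ee_pos: [0.4694, 0.2016, 0.2531]
tool_rot: [-0.667, -3.069, 0.0]
wrist_force: [0.3, -0.1, -0.8]
finger_gap: 0.0003
finger_force: 0.0
[0.46943366 0.2015834  0.25311012] [-6.66874434e-01 -3.06943940e+00  1.69411073e-04] 0.0002650349600947795 [[-5.12032852e-04 -9.63078711e-01 -2.69219490e-01  6.97283907e-02]
 [ 9.99999858e-01 -4.54190949e-04 -2.77138723e-04 -5.01404757e-04]
 [ 1.44629349e-04 -2.69219593e-01  9.63078808e-01 -1.21382038e-01]
 [ 0.00000000e+00  0.00000000e+00  0.00000000e+00  1.00000000e+00]]
```

View pics/w1.png

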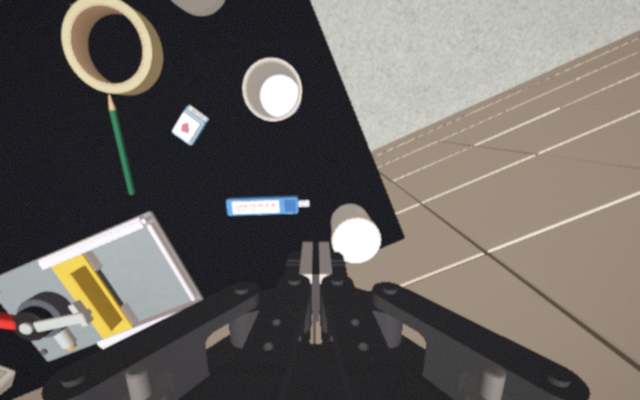

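The wrist view shows the magazine from (227,207) to its white tip at (309,204), with the pot at (355,235) and the tray at lower left. Next I'll go over the tray and measure there.

```bash
cat >> h.py <<'E'
from scipy.spatial.transform import Rotation as Ro
def wcam(n):
    d=dict(np.load(n+".npz"));W=np.eye(4);W[:3,:3]=Ro.from_rotvec(d["r"]).as_matrix();W[:3,3]=d["p"]
    M=np.linalg.inv(W@d["T"]);d["R"]=M[:3,:3];d["t"]=M[:3,3];return d
def snap(n):
    from station import manip
    s=manip.read_state();c=manip.read_camera("wrist")
    cv2.imwrite(f"pics/{n}.png",c["color"][:,:,::-1]);np.savez(n+".npz",color=c["color"],K=c["K"],T=c["T_tool_cam"],p=s["ee_pos"],r=s["tool_rot"])
    R=Ro.from_rotvec(s["tool_rot"]).as_matrix();print(s["ee_pos"],"toolx deg",np.degrees(np.arctan2(R[1,0],R[0,0])),"z",R[:,2].round(3))
E
python3 -m creep '[[[0,-0.02,-0.054,0,0],[0,-0.02,-0.054,0,0],[0,-0.02,-0.054,0,0],[0,-0.02,-0.054,0,0],[0,-0.02,-0.054,0,0],[0,-0.02,-0.054,0,0],[0,-0.02,-0.054,0,0],[0,0,0,0,0],[0,0,0,0,0],[0,0,0,0,0]]]'
python3 - <<'E'
from h import *
snap("w2")
c=wcam("w1")
for p in [(227,199),(227,215),(298,197),(298,214),(309.5,204)]: print(p,ray(c,p,.012)[:2].round(4))
for st,ce,l in blobs(mask(c["color"],"blue")):
    r=cv2.minAreaRect(np.argwhere(l)[:,::-1].astype(np.float32)); print([ray(c,p,.012)[:2].round(4).tolist() for p in cv2.boxPoints(r)])
E
```

```text
time: 2.65
ee_pos: [0.4408, -0.1988, 0.2532]
tool_rot: [-0.662, -3.071, -0.0]
wrist_force: [0.3, 1.0, -0.4]
finger_gap: -0.0004
finger_force: 0.0
[ 0.44078127 -0.19877576  0.25323899] toolx deg 155.66994175098708 z [-0.  0. -1.]
(227, 199) [0.4424 0.0895]
(227, 215) [0.4611 0.0791]
(298, 197) [0.4776 0.1729]
(298, 214) [0.4981 0.1632]
(309.5, 204) [0.4921 0.1824]
```

View pics/w2.png

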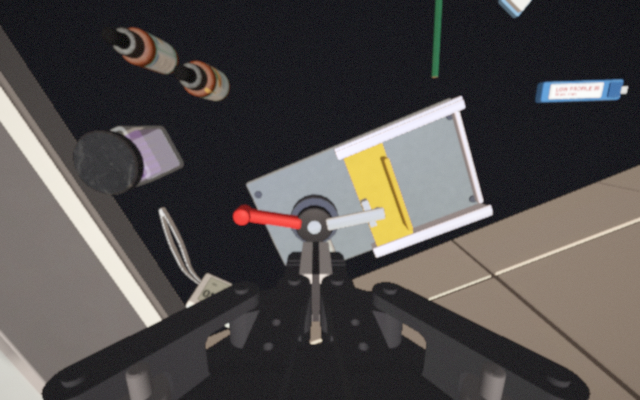

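The wrist view over the tray shows the hub at (314,227), the knob at (241,216) and the plate corner at (247,184). The rail outer corners are at (462,97), (336,150), (491,211) and (376,256). I'll refit the tray pose with both views.

Run:
```python
from h import *
from scipy.optimize import least_squares
c=wcam("w2")
for st,ce,l in blobs(mask(c["color"],"red"),50):print("red",st,ce)
P=[((-74,120,34),(462,97)),((-74,-30,34),(336,150)),((74,120,34),(492,210)),((74,-30,34),(376,255)),((-74,-150,8),(247,184)),((0,-85,50),(314,227)),((-44.4,-157.5,54),(241,216))]
X=np.array([p[0] for p in P])/1e3;uv=np.array([p[1] for p in P])
def w(q,X): 
    a=q[2];return np.c_[X[:,0]*np.cos(a)-X[:,1]*np.sin(a)+q[0],X[:,0]*np.sin(a)+X[:,1]*np.cos(a)+q[1],X[:,2]]
f=lambda q:(np.array([proj(c,x) for x in w(q,X)])-uv).ravel()
r=least_squares(f,[.48,-.13,0],loss="soft_l1");q=r.x;print(q,np.degrees(q[2]),r.fun.reshape(-1,2).round(1).tolist())
print("hub,knob,rib",w(q,np.array([(0,-.085,.04),(-.0444,-.1575,.054),(0,.018,.055)])))
```

```text
red [233, 205, 65, 21, 495] [255.67070707 216.04444444]
[ 0.48549578 -0.13466108 -0.03789095] -2.1709913110906713 [[0.5, -1.1], [-1.7, -1.4], [1.2, 5.7], [0.4, 3.4], [-2.1, -0.8], [0.2, 0.1], [-0.0, 1.0]]
hub,knob,rib [[ 0.48227582 -0.21960007  0.04      ]
 [ 0.43516125 -0.29036607  0.054     ]
 [ 0.48617765 -0.116674    0.055     ]]
```

```bash
python3 -m creep '[[[0,0,0,0,0.158],[0,-0.009,-0.026,0,0],[0,-0.01,-0.027,0,0],[0,0,0,0.045,0],[0,0,0,0.045,0],[0,0,0,0.045,0],[0,0,0,0.045,0],[0,0,0,0.015,0],[0,0,0,0,0],[0,0,0,0,0]]]' 60
python3 - <<'E'
from h import *
from station import manip
snap("w3")
c=manip.read_camera("scene");a=cv2.resize(c["color"][110:240,260:460],None,fx=4,fy=4,interpolation=2);cv2.imwrite("pics/s3.png",a[:,:,::-1])
E
```

```text
time: 3.95
ee_pos: [0.428, -0.2553, 0.0597]
tool_rot: [0.904, 3.007, -0.001]
wrist_force: [0.8, -0.6, 0.8]
finger_gap: -0.0001
finger_force: 0.0
[ 0.42804785 -0.2553253   0.05969207] toolx deg 146.51828911303167 z [ 0.002 -0.001 -1.   ]
```

View pics/w3.png

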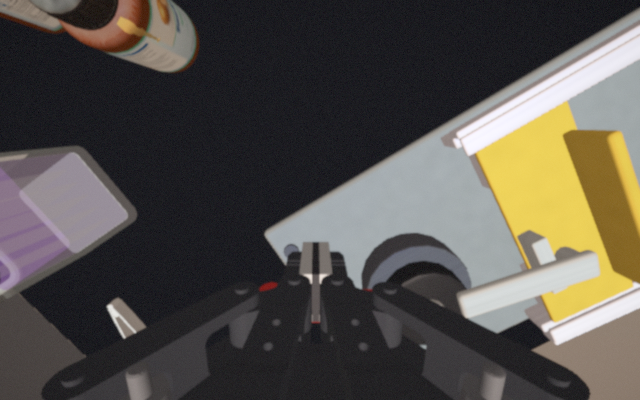

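The fingers stand beside the red bar, whose ends are just visible at (268,286) and (368,290), clear of the hub disc. Now the firm push, following the arc.

```bash
python3 -m creep '[[[0,-0.004,0,0,0],[0,-0.004,0,0,0],[0,-0.006,-0.0018,0,-0.1],[0,-0.006,-0.0018,0,-0.1],[0,-0.006,-0.0018,0,-0.1],[0,-0.006,-0.0018,0,-0.1],[0,-0.006,-0.0018,0,-0.1],[0,0,0,0,0],[0,0,0,0,0],[0,0,0,0,0]]]'
python3 - <<'E'
from h import *
snap("w4")
c=wcam("w4")
from station import manip
t=manip.read_camera("top");m=mask(t["color"],"red")
for st,ce,l in blobs(m,20): print(st,ray(t,ce,.048).round(3))
E
```

```text
time: 5.3
ee_pos: [0.458, -0.2789, 0.0584]
tool_rot: [0.135, 3.138, -0.0]
wrist_force: [-0.4, -0.4, -0.6]
finger_gap: -0.0001
finger_force: 0.0
[ 0.45801993 -0.27888764  0.058408  ] toolx deg 175.06455314439876 z [ 0. -0. -1.]
```

```bash
python3 -m creep '[[[0,-0.006,-0.0018,0,-0.1],[0,-0.006,-0.0018,0,-0.1],[0,-0.006,-0.0018,0,-0.1],[0,-0.006,-0.0018,0,-0.1],[0,-0.006,-0.0018,0,-0.1],[0,-0.006,-0.0018,0,-0.1],[0,-0.002,0,0,0],[0,-0.002,0,0,0],[0,0,0,0,0],[0,0,0,0,0]]]'
python3 - <<'E'
from h import *
from station import manip
snap("w5")
t=manip.read_camera("top");np.savez("top5.npz",color=t["color"],K=t["K"],R=t["R"],t=t["t"])
a=cv2.resize(t["color"][130:230,300:440],None,fx=5,fy=5,interpolation=2);cv2.imwrite("pics/t5.png",a[:,:,::-1])
E
```

```text
time: 6.65
ee_pos: [0.4981, -0.2816, 0.0583]
tool_rot: [0.799, -3.038, 0.0]
wrist_force: [-2.1, -1.2, 0.6]
finger_gap: 0.0001
finger_force: 0.9
[ 0.49812239 -0.2815674   0.05831919] toolx deg -150.5366017537503 z [-0. -0. -1.]
```

View pics/t5.png

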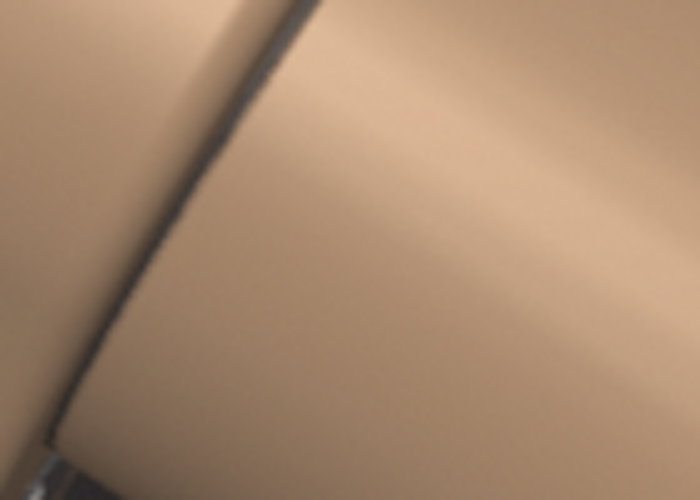

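The arm blocks the top camera here. The tool pose puts the clamp at about 1.1 rad, so I'll nudge it to confirm the stop by force.

```bash
python3 -m creep '[[[0,-0.002,0,0,0],[0,-0.002,0,0,0],[0,-0.001,0,0,0],[0,0,0,0,0],[0,0,0,0,0],[0,0,0,0,0],[0,0,0,0,0],[0,0,0,0,0],[0,0,0,0,0],[0,0,0,0,0]]]'
```

```text
time: 8.0
ee_pos: [0.4988, -0.2809, 0.0581]
tool_rot: [0.799, -3.033, -0.001]
wrist_force: [-34.6, -33.7, 11.1]
finger_gap: 0.0
finger_force: 23.7
```

It is against its stop (48 N, no motion). I'll back off, lift, and go to the rib.

```bash
python3 -m creep '[[[0,0.03,0,0,0],[0,0,0,-0.045,0],[0,0,0,-0.005,0.185],[0,0,0,0,0.185],[0,0,0,0,0.18],[0,-0.002,0.052,0,0],[0,-0.002,0.052,0,0],[0,-0.002,0.052,0,0],[0,0,0,0,0],[0,0,0,0,0]]]'
python3 - <<'E'
from h import *
snap("w6")
E
```

```text
time: 9.25
ee_pos: [0.4883, -0.1383, 0.1085]
tool_rot: [0.053, 3.141, -0.0]
wrist_force: [0.8, -0.2, 1.6]
finger_gap: -0.0001
finger_force: 0.0
[ 0.48829712 -0.13825097  0.10845758] toolx deg 178.0521007960538 z [ 0.001 -0.    -1.   ]
```

View pics/w6.png

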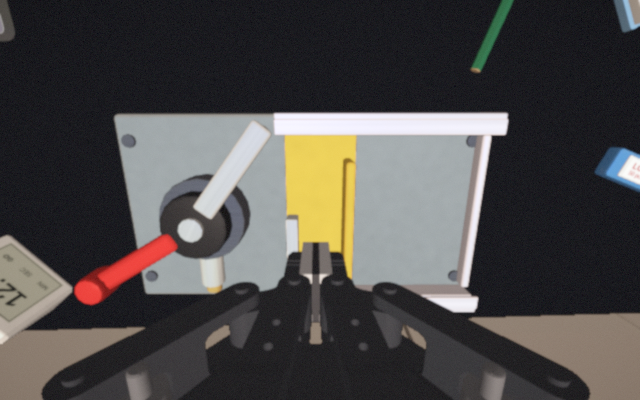

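The clamp is open, with the nose clear at (265,130) and the knob at (90,290). The rib is at columns 344–354, just right of the fingertips, and the rail ends are at columns 273 and 507. I'll check the tray pose from these and lower.

```bash
python3 - <<'E'
from h import *
c=wcam("w6")
for nm,p,z in [("rib end",(349,160),.055),("rail -74,-30",(273,113),.034),("rail -74,120",(507,113),.034),("rail -60,-30",(273,134),.034),("rail -60,120",(507,133),.034),("plate -74,-150",(116,115),.008),("hub",(190,230),.055),("knob",(90,289),.054)]: print(nm,ray(c,p,z).round(4))
E
python3 -m creep '[[[0,0,-0.001,0.02,0],[0,0.003,0,0.021,0],[0,0,0,0,0],[0,0,0.01,0,0],[0,0,0.012,0,0],[0,0,0.012,0,0],[0,0,0.012,0,0],[0,0,0.012,0,0],[0,0,0.012,0,0],[0,0,0,0,0]]]'
```

```text
rib end [ 0.4397 -0.1166  0.055 ]
rail -74,-30 [ 0.4108 -0.1625  0.034 ]
rail -74,120 [ 0.4159 -0.0136  0.034 ]
rail -60,-30 [ 0.4237 -0.1635  0.034 ]
rail -60,120 [ 0.4284 -0.0119  0.034 ]
plate -74,-150 [ 0.4072 -0.2794  0.008 ]
hub [ 0.4803 -0.2174  0.055 ]
knob [ 0.5205 -0.2917  0.054 ]
time: 10.55
ee_pos: [0.487, -0.0681, 0.0672]
tool_rot: [-0.053, -3.141, -0.0]
wrist_force: [0.9, 0.4, -0.1]
finger_gap: -0.0
finger_force: 0.0
```

```bash
python3 -m creep '[[[0,0,0.005,0,0],[0,0,0.004,0,0],[0,0,0.003,0,0],[0,0,0.002,0,0],[0,0,0.002,0,0],[0,0,0,0,0],[0,0,0,0,0],[0,0,0,0,0],[0,0,0,0,0],[0,0,0,0,0]]]'
```

```text
time: 11.8
ee_pos: [0.4878, -0.0556, 0.0671]
tool_rot: [-0.054, -3.141, 0.004]
wrist_force: [-4.8, -43.3, -5.8]
finger_gap: 0.0001
finger_force: 19.1
```

The cover is at its stop (43 N, rib face at tray y ≈ 90 mm). Back off, lift and go to the magazine.

```bash
python3 -m creep '[[[0,0,-0.024,0,0],[0,0,0,-0.045,0.175],[0,0,0,-0.045,0.175],[0,0,0,0,0.175],[0,0,0,0,0.175],[0,0,0,0,0.175],[0,0,0,0,0.175],[0,0,0,0,0.175],[0,0,0,0,0.175],[0.6,0,0,0,0.175]]]'
python3 -m creep '[[[0.6,0,0,0,0.175],[0.6,0,0,0,0.175],[0.6,0.047,-0.0233,0,0],[0.6,0.047,-0.0233,0,0],[0.6,0.047,-0.0233,0,0],[0.6,0.047,-0.0233,0,0],[0.6,0,0,0,0],[0.6,0,0,0,0],[0.6,0,0,0,0],[0.6,0,0,0,0]]]'
python3 - <<'E'
from h import *
snap("w7")
c=wcam("w7")
for st,ce,l in blobs(mask(c["color"],"blue")):
    r=cv2.minAreaRect(np.argwhere(l)[:,::-1].astype(np.float32)); print(st,[ray(c,p,.012)[:2].round(4).tolist() for p in cv2.boxPoints(r)])
E
```

```text
time: 13.05
ee_pos: [0.4869, -0.0771, 0.1573]
tool_rot: [-2.271, -2.171, 0.0]
wrist_force: [0.3, -0.1, 1.1]
finger_gap: 0.0174
finger_force: 0.0
time: 14.3
ee_pos: [0.4723, 0.1312, 0.1573]
tool_rot: [2.61, 1.748, -0.0]
wrist_force: [0.3, 0.2, 0.3]
finger_gap: 0.0507
finger_force: 0.0
[0.47225301 0.13122713 0.15731355] toolx deg 67.62017682999037 z [-0. -0. -1.]
```

View pics/w7.png

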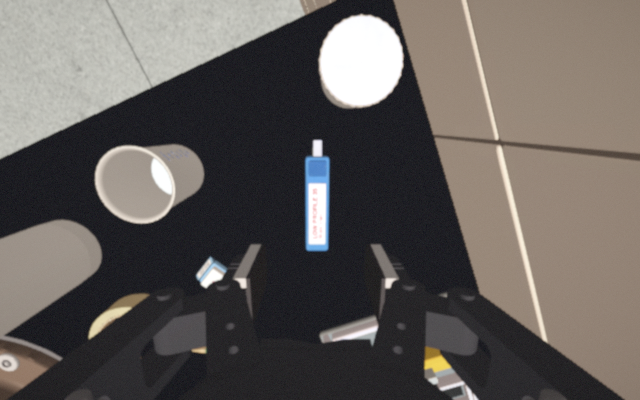

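The magazine runs from (317,141) to (316,250), vertical and centred between the open fingers at column 316. The pot at (360,65) and the beaker at (150,185) are clear.

Run:
```python
from h import *
c=wcam("w7")
a=ray(c,(317.5,140.5),.007);b=ray(c,(316.5,250),.012);m=(a+b)/2
R=Ro.from_rotvec(c["r"]).as_matrix()
print(a,b,np.linalg.norm(a-b),m,"shift in tool",(R.T@(m-c["p"])).round(4),np.degrees(np.arctan2(*(a-b)[1::-1])))
for p in [(305,240),(329,240),(305,165),(330,165)]: print(ray(c,p,.012)[:2], (R.T@(ray(c,p,.012)-c["p"]))[:2].round(4))
```

```text
[0.49296333 0.18048886 0.007     ] [0.45210593 0.08350272 0.012     ] 0.10535956068254497 [0.47253463 0.13199579 0.0095    ] shift in tool [ 0.0008 -0.      0.1478] 67.15574288481231
[0.44574894 0.09756676] [-0.0412 -0.0117]
[0.46741447 0.08865259] [-0.0412  0.0117]
[0.47428942 0.16495041] [ 0.032 -0.011]
[0.49528923 0.15629733] [0.032  0.0118]
```

```bash
python3 -m creep '[[[0.6,0.001,0,0.04,0],[0.6,0,0,0.04,0],[0.6,0,0,0.03,0],[0.6,0,0,0.022,0],[0.6,0,0,0,0],[0.15,0,0,0,0],[0.15,0,0,0,0],[0.15,0,0,0,0],[0.15,0,0,0,0],[0.15,0,0,0,0]]]' 35
python3 -c "
from station import manip;print(manip.read_state()['joint_pos'])"
```

```text
time: 15.6
ee_pos: [0.4731, 0.1332, 0.0264]
tool_rot: [2.608, 1.75, 0.003]
wrist_force: [-0.6, -3.0, 9.4]
finger_gap: 0.0207
finger_force: 34.8
[ 2.12761410e-01  6.29614821e-01  2.12319520e+00 -1.81596802e-04
  3.87017255e-01  6.01878942e-01]
```

Gripped (gap 20.7 mm, 35 N). Lift, turn, and carry over the recess.

```bash
python3 -m creep '[[[0.15,0,0,-0.03,0],[0.15,0,0,-0.04,0],[0.15,0,0,-0.04,0],[0.15,0,0,0,0.1734],[0.15,0,0,0,0.1734],[0.15,0,0,0,0.1734],[0.15,0,0,0,0.1734],[0.15,0,0,0,0.1734],[0.15,0,0,0,0.1734],[0.15,0,0,0,0.1734]]]'
python3 -m creep '[[[0.15,0.0044,0.0535,0,0],[0.15,0.0044,0.0535,0,0],[0.15,0.0044,0.0535,0,0],[0.15,0.0044,0.0535,0,0],[0.15,0.0044,0.0535,0,0],[0.15,0,0,0,0],[0.15,0,0,0,0],[0.15,0,0,0,0],[0.15,0,0,0,0],[0.15,0,0,0,0]]]'
python3 - <<'E'
from h import *
snap("w8")
E
```

```text
time: 16.85
ee_pos: [0.4726, 0.1332, 0.1361]
tool_rot: [-3.141, 0.059, -0.002]
wrist_force: [0.9, 0.5, -1.4]
finger_gap: 0.0208
finger_force: 34.8
time: 18.1
ee_pos: [0.486, -0.1343, 0.1353]
tool_rot: [3.141, -0.049, -0.0]
wrist_force: [-0.2, -0.3, -1.4]
finger_gap: 0.0209
finger_force: 34.9
[ 0.48597147 -0.13430622  0.13534263] toolx deg -1.770432934233093 z [-0. -0. -1.]
```

View pics/w8.png

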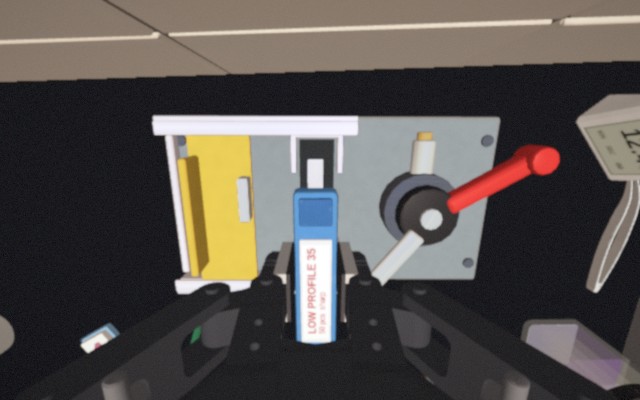

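The cover and clamp are open. The recess end is visible at columns 300–335, row 138, with the magazine and its tip centred at column 316. I'll check the recess position.

Run:
```python
from h import *
c=wcam("w8");R=Ro.from_rotvec(c["r"]).as_matrix();T=lambda p,z:(R.T@(ray(c,p,z)-c["p"]))[:2].round(4)
g=c["color"][150,285:350].astype(int).sum(1);print(g.tolist())
for nm,p,z in [("inL",(300,150),.022),("inR",(336,150),.022),("endrow",(318,138),.022),("rail 74,120",(153,117),.034),("rail 74,-30",(357,117),.034),("tip",(316,159),.117)]: print(nm,T(p,z),ray(c,p,z))
```

```text
[491, 492, 490, 494, 514, 602, 697, 727, 731, 721, 658, 513, 472, 450, 340, 218, 174, 168, 153, 167, 159, 177, 178, 166, 166, 166, 167, 161, 172, 171, 167, 170, 165, 169, 164, 164, 165, 172, 164, 165, 169, 171, 173, 177, 162, 175, 178, 185, 266, 395, 472, 482, 572, 684, 726, 731, 724, 675, 562, 504, 497, 498, 497, 496, 491]
inL [ 0.047  -0.0122] [ 0.53335887 -0.12359521  0.022     ]
inR [0.047  0.0162] [ 0.53246848 -0.15197841  0.022     ]
endrow [0.0563 0.002 ] [ 0.54214048 -0.13805414  0.022     ]
rail 74,120 [ 0.0718 -0.118 ] [ 0.56135825 -0.01854932  0.034     ]
rail 74,-30 [0.0717 0.0302] [ 0.55670058 -0.16671967  0.034     ]
tip [0.0511 0.0003] [ 0.53705987 -0.13617816  0.117     ]
```

```bash
python3 -m creep '[[[0.15,0,0.001,0.03,0],[0.15,0,0,0.03,0],[0.15,0,0,0.02,0],[0.15,0,0,0.01,0],[0.15,0,0,0.006,0],[0.15,0,0,0.004,0],[0.15,0,0,0,0],[0.15,0,0,0,0],[0.15,0,0,0,0],[0.15,0,0,0,0]]]'
```

```text
time: 19.4
ee_pos: [0.486, -0.136, 0.0355]
tool_rot: [3.141, -0.05, 0.0]
wrist_force: [0.0, -0.1, -0.6]
finger_gap: 0.0208
finger_force: 34.9
```

Just above the floor with no contact force. I'll lower 1 mm, open, rise and look.

```bash
python3 -m creep '[[[0.15,0,0,0.001,0],[0.15,0,0,0,0],[0.5,0,0,0,0],[0.5,0,0,0,0],[0.5,0,0,0,0],[0.5,0,0,0,0],[0.5,0,0,-0.03,0],[0.5,0,0,-0.05,0],[0.5,0,0,-0.06,0],[0.5,0,0,0,0]]]'
python3 - <<'E'
from h import *
snap("w9")
E
```

```text
time: 20.65
ee_pos: [0.4882, -0.1367, 0.1784]
tool_rot: [3.139, -0.05, 0.011]
wrist_force: [0.8, -0.2, -0.8]
finger_gap: 0.0428
finger_force: 0.0
[ 0.48815952 -0.13669435  0.17838933] toolx deg -1.8316227057050212 z [ 0.007 -0.002 -1.   ]
```

View pics/w9.png

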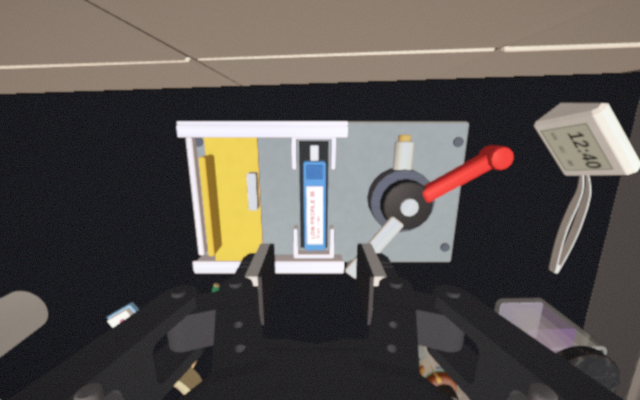

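The magazine lies flat inside the recess walls, from (314,147) to (314,250). The cover is at its far end with the rib at column 207, and the clamp is open. I'll settle, check the cover and clamp numerically, and hand in.

```bash
python3 -m creep '[[[0.5,0,0,-0.02,0],[0.5,0,0,0,0],[0.5,0,0,0,0],[0.5,0,0,0,0],[0.5,0,0,0,0],[0.5,0,0,0,0],[0.5,0,0,0,0],[0.5,0,0,0,0],[0.5,0,0,0,0],[0.5,0,0,0,0]]]'
python3 - <<'E'
from h import *
c=wcam("w9")
o=np.array([.4848,-.1355]);a=-.034;M=np.array([[np.cos(a),np.sin(a)],[-np.sin(a),np.cos(a)]])
f=lambda p,z:(M@(ray(c,p,z)[:2]-o)*1e3).round(1)
print("cover edge (y 51)",f((261,200),.029),"mag tip",f((314,146),.015),"mag end",f((314.5,250),.02))
h=f((410,207),.055);k=f((499,157),.054);d=k-h;print("clamp",np.arctan2(d[1],d[0])+np.radians(121.5),h,k)
E
```

```text
time: 21.95
ee_pos: [0.4859, -0.1359, 0.1943]
tool_rot: [3.141, -0.05, 0.0]
wrist_force: [-0.0, 0.2, 0.3]
finger_gap: 0.0428
finger_force: 0.0
cover edge (y 51) [ 1.3 50.5] mag tip [50.9  0. ] mag end [-54.3  -0.5]
clamp 1.09724035175711 [  1.7 -83.5] [  44.8 -154.2]
```

```bash
python3 -c "
from station import manip;print(manip.close_job())"
```

```text
the job is handed in; nothing more can be done
None
```

The job is handed in at about 22 s: the clamp is at its stop (1.10 rad), the cover fully open, the magazine flat and released in the recess, and the arm never touched the pot, beaker or jar.

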